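Select the conveyor feed in the H-gate

TASK

Put the board conveyor in steady feed: with the fingertips, push the selector lever out of the unmarked idle lane, along the cross slot, and fully home to the end of the slot marked by the large round disc, then leave it there and back away. Only push it: nothing is gripped, the spring-loaded lever is not pulled up, and everything else on the bench stays where it lies.

Things in the scene. Friction and masses are not known exactly. Their poses are not given: they have to be found in the camera images.
- selector: Fixed feed selector: grey box 150 x 130 mm (along its x, y) on a 190 x 140 x 10 mm flange, topped by a dark steel gate plate, top face 102 mm above the bench. Origin: centre of the underside, on the bench. Its x runs along the slots (away from the robot, yaw up to 0.4 rad either way), its y (left) along the cross slot.
- gate_mid (a point): Middle of the gate, on the plate's top face above the selector's origin. The cross slot (along y, 18 mm wide) joins three lanes along x, 16 mm wide, at y = +30, 0, -30 mm, each 37 mm long to either side: six slots. Walls between lanes: 14 mm thick, round noses of radius 7 mm. The lane at y = +30 is the idle lane: no markers; the lever starts anywhere along it. The other four slots have a marker each.
- select (a joint): Sideways tilt of the lever, rad, positive toward the selector's +y; 0 upright. Lanes at +0.32, 0 and -0.32 with about 0.03 of play to each side; stops at +-0.35. Stays where it is left (friction 0.25 N m, some 2 N at the handle).
- shift (a joint): Tilt of the lever along the slots, rad, positive toward the selector's +x; 0 is the middle of the cross slot, the stops at +0.32 and -0.32 are fully home in a far or near slot. The lever passes from lane to lane only within about +-0.04. Stays where it is left (friction 0.25 N m, some 2 N at the handle).
- pull (a joint): How far the lever is drawn up along its own length, m: 0 as it rests, up to 0.012; a spring holds it down with 15 N. Not to be pulled up.
- lever_grip (a point): Point on the lever's axis 140 mm from its pivot, in the handle. The lever is a 10 mm rod with a black four-ribbed handle, 24 mm across, from 108 to 165 mm from the pivot, which lies above the selector's origin, 12 mm over the bench. Upright, the handle spans 120 to 177 mm above the bench; home in an outer lane this point leans 44 mm along x and 42 mm along y.
- lever_gate (a point): point on the lever's axis 90 mm from its pivot, where the rod passes the gate plate.
- mark_disc: Raised aluminium disc, diameter 24 mm, 3 mm high: marks the slot to select. It lies on the gate plate just beyond that slot's end, on the lane's line: at x = +52 mm (far slot) or -52 mm (near slot), y = 0 or -30 mm from gate_mid. Origin: centre of its underside, 102 mm above the bench. With the lever fully home there, lever_gate is about 24 mm from it horizontally.
- rib_far: the far (+x) rib of the black handle, an upright round bar of 14 mm diameter, 57 mm long, part of the lever; four such ribs stand 5 mm off the lever's axis, so the handle is 24 mm across. Origin: its lower end, 108 mm from the pivot. Pressing opposite ribs from both sides at once counts as gripping.
- rib_near: the near (-x) rib of the black handle, an upright round bar of 14 mm diameter, 57 mm long, part of the lever; four such ribs stand 5 mm off the lever's axis, so the handle is 24 mm across. Origin: its lower end, 108 mm from the pivot. Pressing opposite ribs from both sides at once counts as gripping.
- rib_left: the left (+y) rib of the black handle, an upright round bar of 14 mm diameter, 57 mm long, part of the lever; four such ribs stand 5 mm off the lever's axis, so the handle is 24 mm across. Origin: its lower end, 108 mm from the pivot. Pressing opposite ribs from both sides at once counts as gripping.
- rib_right: the right (-y) rib of the black handle, an upright round bar of 14 mm diameter, 57 mm long, part of the lever; four such ribs stand 5 mm off the lever's axis, so the handle is 24 mm across. Origin: its lower end, 108 mm from the pivot. Pressing opposite ribs from both sides at once counts as gripping.
- mark_bar: marker of another slot: raised aluminium bar 7 x 24 mm, 3 mm high, across the lane. Origin: centre of its underside; placed as the disc is.
- mark_studs: marker of another slot: two 8 mm aluminium studs 16 mm apart across the lane, 3 mm high. Origin between them.
- mark_stud: marker of another slot: one 8 mm aluminium stud, 3 mm high. Origin: centre of its underside.
- board: loose bystander, to be left alone: green circuit board 120 x 90 mm, up to 14 mm high with its parts, lying to the right of the selector. Origin: centre of the underside.
- cap_a: loose bystander, to be left alone: blue capacitor standing upright, 22 mm in diameter, 32 mm high, left of the selector. Origin: centre of the underside.
- cap_b: loose bystander, to be left alone: blue capacitor standing upright, 18 mm in diameter, 25 mm high, left of the selector. Origin: centre of the underside.
- terminal: loose bystander, to be left alone: green terminal block 45 x 14 x 20 mm, right of the selector. Origin: centre of the underside.
- driver: loose bystander, to be left alone: screwdriver 170 mm long, lying along its x, left of the selector.
- tray: loose bystander, to be left alone: small open black tray 100 x 70 x 25 mm, further left. Origin: centre of the underside.
- tape: loose bystander, to be left alone: yellow roll of tape 70 mm in diameter, 22 mm high, lying flat, further right. Origin: centre of the underside.

How it is judged:
By the outcome, as a careful person would: the job done as asked, in the order asked, and still so for the second after the job is handed in, with the robot touching nothing.
It also fails if it takes over 58 s, if anything falls off the work surface, if the arm or the gripper's body presses on something with over 40 N, if the wrist force passes 120 N, or if a joint passes its speed limit or range.

ROBOT

A 7-joint arm with a two-finger parallel gripper is mounted at the origin on the work surface. World frame = base frame: x ahead of the robot, y to its left, z up, the work surface at z = 0. Lengths are in m, angles in rad, forces in N, time in s.
With the tool pointing down it reaches from about 0.425 to 0.95 m from the base axis. Payload 16.7 kg.
Tool frame: the origin (TCP) lies at the very end of the fingers, on their centre line; the grasp point (between the pads) lies robot.grip_depth behind it (robot.grip_depth is the distance from the TCP to the grasp point, in m); z points along the fingers, y is the line along which they close (so a half turn about z gives the same grasp; the last joint's range is limited). The gripper opens to 94 mm and grips with 3 to 60 N. Pads are 16 mm wide; open, the fingers measure 119 mm over their backs; the gripper's body (75 mm by 177 mm) begins 78 mm behind the grasp point.
Start: joints at [1.151, 0.426, 0.074, 1.606, -0.034, 1.111, -0.067], TCP at [0.181, -0.65, 0.205] pointing down, gripper open.
Joint ranges: [-2.85, 2.85], [-0.5, 2.14], [-1.23, 1.37], [0.21, 2.46], [-1.02, 4.16], [0.16, 2.05], [-2.73, 2.73]. Speed limits (rad/s): [1.89, 1.89, 2.39, 2.39, 3.01, 3.01, 3.01].

INTERFACE

Orientations are given as a unit quaternion [w, x, y, z].
In Python, from plant import robot, imaging gives the robot as it stands.
- The arm moves only by the tool jog_arm, never from a script. Its argument "motion" is a list of rows, each a list of 7 numbers: the opening, from -1 (shut) to 1 (fully open), so that 0 is half open, then the shift along the world's x, y, z in m, then the turn, a rotation vector about the world's x, y, z in degrees. A call has 1 to 10 rows; each row is the pose to reach, as a shift and turn from the pose commanded when the call began; what a row does not reach only later rows make up. A row lasts 1/10 s, in which the tool goes at most 50 mm and 8.59 degrees, less where a joint would pass 70% of its speed; a pose out of reach is approached as far as the arm can. A call with a gripper value outside its range is refused whole. The fingers move at their own pace and stop on an object; "squeeze" is the grip in N (left out, the last holds). Time passes only in rows, so rows that repeat a pose let the fingers close. It gives the time, the measured TCP pose, the force, the opening and the grip force at its end, in the units of the state.
- robot.read_state(): the state, without advancing time (a new reading comes with each control period).
- imaging.grab_frame(name): name is "side" or "top" or "wrist"; returns the picture (400x640x3 uint8, red, green, blue); there is no depth.
- imaging.camera_params(name): a dict with "intrinsics" (3x3 intrinsics, pixels), "k1" (the pictures are not rectified: a ray, as slopes to the right and down, at radius r is drawn at 1 + k1 r^2 times it, then the intrinsics apply), "R" (3x3) and "t" (3): a world point X has camera coordinates R X + t. Camera axes: x right, y down, z forward; pixel columns grow to the right and rows downward; lengths in m; the calibration is good to about 2 mm. A picture is of the moment at which its call begins: read the wrist's pose just before it. camera_params takes no time and is no camera call; for the wrist camera it gives the pose at the moment of the call.
- robot.hand_in(): hands the job in; it is judged then, once.
The state is a dict: "time": time; "q": joint angles; "qd": joint speeds; "tau": joint torques, N m; "eef_pos": TCP position; "tool_rot": TCP orientation; "ft_force": force on the tool from outside, world axes, zero at the start; "moment": the same for the moment, N m; "width": finger opening in m; "finger_force": force on a finger pad.
Only numpy, scipy, OpenCV 4.12 (cv2) and the standard library are available. Lean on these libraries where they do the work, as an engineer would, in place of code of your own. Each camera call takes 0.05 s, during which the arm holds its last target. There are 200 camera calls.

## Working session

There is one attempt and no reset: what is moved stays moved. The work goes in short steps, Python scripts to look and compute and a tool call to move; the robot and the scene stay as the last step left them, time stands still between calls to the robot, and variables do not carry over. Pictures are saved under pics/ and viewed, at most 10 in all, crops included, and the job is handed in when it is done.

Besides the shell and the picture viewer there is one more tool, called after "Call:" as name(argument=value, ...), one argument or row to a line, values as JSON. jog_arm: Moves the arm, as the interface text tells. Its arguments: {"type":"object","properties":{"motion":{"type":"array"},"squeeze":{"type":"number"}},"required":["motion"]}

```bash
mkdir -p pics; ls; python3 - <<'E'
from plant import robot, imaging
import cv2
s=robot.read_state(); print(s['time'],s['eef_pos'],s['tool_rot'],s['width'],robot.grip_depth)
for n in ['top','side']:
    im=imaging.grab_frame(n); cv2.imwrite(f'pics/{n}0.png',im[:,:,::-1])
    p=imaging.camera_params(n); print(n,p)
E
```

```text
pics
0.0 [ 0.18042157 -0.64999009  0.20477973] [-6.23842356e-04  9.90847517e-01  1.34984411e-01 -1.36631934e-04] 0.09393499965395037 0.0188
top {'intrinsics': array([[508.19502814,   0.        , 308.02597575],
       [  0.        , 508.19502814, 202.13462973],
       [  0.        ,   0.        ,   1.        ]]), 'k1': -0.07125470848229402, 'R': array([[ 0.01896754, -0.99964603,  0.01865583],
       [-0.98672373, -0.02172603, -0.16094801],
       [ 0.16129635, -0.01535536, -0.98678655]]), 't': array([0.00696375, 0.57033487, 1.23886104])}
side {'intrinsics': array([[488.58389628,   0.        , 321.38735295],
       [  0.        , 488.58389628, 204.93430227],
       [  0.        ,   0.        ,   1.        ]]), 'k1': -0.12358216100352441, 'R': array([[-0.92352711, -0.38335275,  0.01176228],
       [-0.21041438,  0.48078732, -0.85121639],
       [ 0.32066099, -0.78859636, -0.52468305]]), 't': array([0.53870391, 0.20768023, 1.12260863])}
```

View pics/top0.png

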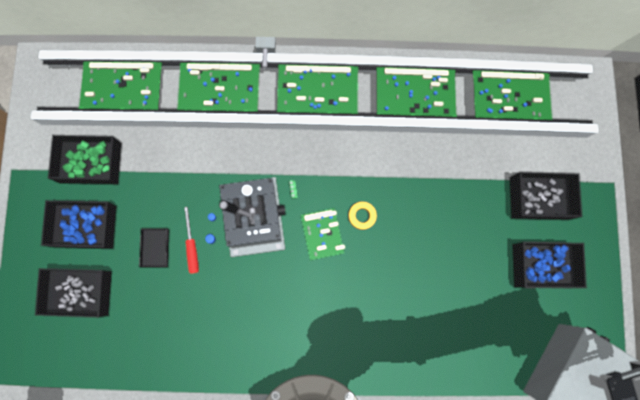

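View pics/side0.png

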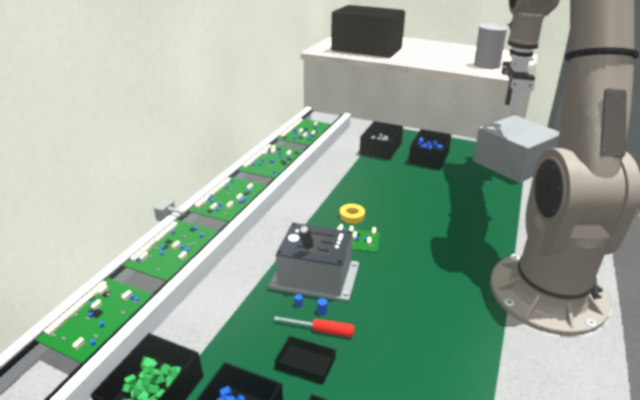

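The top view shows the selector near (250,213), with a bright disc near (246,190) and small marks near (258,232). The side view shows it near (317,255). I'll enlarge both.

```bash
python3 - <<'E'
import cv2,numpy as np
a=cv2.imread('pics/top0.png')[170:262,205:305]; b=cv2.imread('pics/side0.png')[215:305,260:370]
a=cv2.resize(a,None,fx=6,fy=6,interpolation=cv2.INTER_CUBIC)[:, :]
b=cv2.resize(b,None,fx=6,fy=6,interpolation=cv2.INTER_CUBIC)
cv2.imwrite('pics/ta.png',a);cv2.imwrite('pics/sb.png',b)
E
```

```text
(no output)
```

View pics/ta.png

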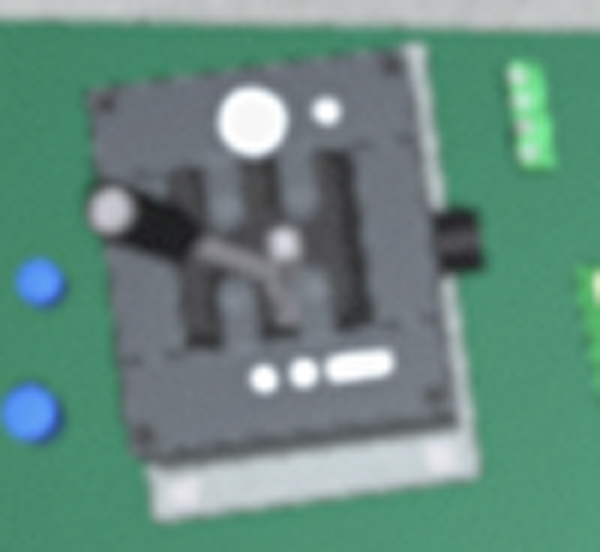

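View pics/sb.png

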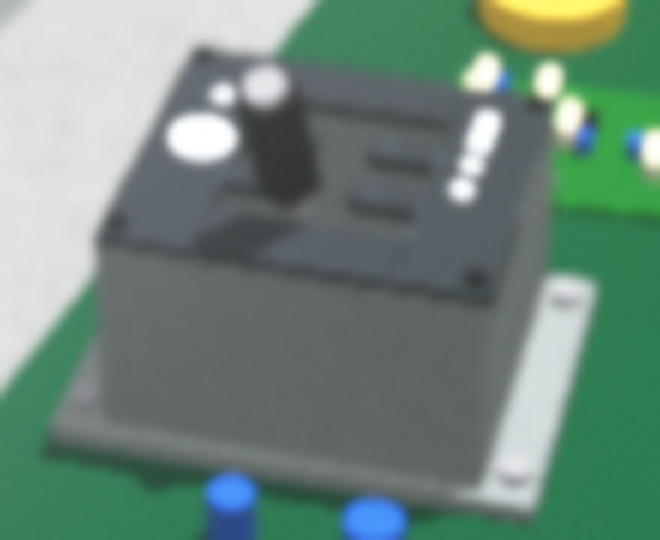

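The disc marks the far slot of the middle lane (y=0), at about (247,190) in the top image. The stud is in the far right slot. The near side has the studs (middle) and the bar (right). The lever leans left, with its tip at (223.5,205) in the top view and (304,229) in the side view.

```bash
cat > h.py <<'E'
import numpy as np,cv2
from scipy.optimize import least_squares
def ray(p,uv):
    K=p['intrinsics'];k=p['k1'];d=np.array([(uv[0]-K[0,2])/K[0,0],(uv[1]-K[1,2])/K[1,1]]);u=d.copy()
    for _ in range(30): u=d/(1+k*(u@u))
    R=np.array(p['R']);return -R.T@p['t'],R.T@np.array([u[0],u[1],1])
def onz(p,uv,z):
    c,d=ray(p,uv);return c+d*(z-c[2])/d[2]
def tri(rs):
    A=np.zeros((3,3));b=np.zeros(3)
    for c,d in rs:
        d=d/np.linalg.norm(d);P=np.eye(3)-np.outer(d,d);A+=P;b+=P@c
    X=np.linalg.solve(A,b)
    return X,[np.linalg.norm(np.cross(X-c,d/np.linalg.norm(d))) for c,d in rs]
def blobs(im,roi,thr=200):
    y0,y1,x0,x1=roi;s=4
    g=cv2.resize(im[y0:y1,x0:x1].min(2),None,fx=s,fy=s,interpolation=cv2.INTER_CUBIC)
    n,l,st,c=cv2.connectedComponentsWithStats((g>thr).astype(np.uint8))
    return [(st[i,4]/s/s,(c[i,0]+.5)/s-.5+x0,(c[i,1]+.5)/s-.5+y0) for i in range(1,n) if st[i,4]>40]
def tilt(tip,o,yaw):
    c,s=np.cos(yaw),np.sin(yaw);d=tip-np.array([o[0],o[1],.012])
    l=np.array([c*d[0]+s*d[1],-s*d[0]+c*d[1],d[2]]);return l,np.linalg.norm(l)
E
python3 - <<'E'
from h import *
from plant import imaging
T=imaging.camera_params('top');S=imaging.camera_params('side')
a=cv2.imread('pics/top0.png');b=cv2.imread('pics/side0.png')
for n,im,p,r in (('top',a,T,(178,240,218,276)),('side',b,S,(222,255,282,350))):
    for B in blobs(im,r,190): print(n,np.round(B,1),np.round(onz(p,B[1:],.105),4))
tip,e=tri([ray(T,(205+111/6-.4,170+210/6-.4)),ray(S,(260+266/6-.4,215+86/6-.4))]);print('tip',tip,e)
E
```

```text
top [ 96.9 246.6 189.7] [0.5876 0.1686 0.105 ]
top [ 12.4 259.  188.1] [0.5923 0.1389 0.105 ]
top [ 11.4 222.8 204.5] [0.5501 0.2245 0.105 ]
top [  7.3 251.9 210.2] [0.538 0.154 0.105]
top [ 45.3 264.3 230.5] [0.4896 0.1225 0.105 ]
top [ 15.9 255.2 231.7] [0.4862 0.1443 0.105 ]
top [ 14.5 248.6 232.7] [0.4835 0.16   0.105 ]
side [ 95.5 284.8 227.8] [0.6209 0.1387 0.105 ]
side [ 11.8 300.9 222.1] [0.5962 0.1012 0.105 ]
side [ 20.5 340.2 226.8] [0.502 0.082 0.105]
side [ 25.6 303.6 228.7] [0.5788 0.124  0.105 ]
side [  8.6 296.7 230.3] [0.5909 0.1365 0.105 ]
side [ 52.  338.9 239.9] [0.486 0.133 0.105]
side [ 69.6 293.1 237.4] [0.5862 0.166  0.105 ]
tip [0.53842927 0.21318503 0.17174264] [np.float64(0.0012210110267888285), np.float64(0.0012210110267886758)]
```

Call:
jog_arm(
  motion=[
    [-1,0.03,0.03,0.03,0,0,-3],
    [-1,0.06,0.06,0.06,0,0,-6.5],
    [-1,0.09,0.1,0.06,0,0,-6.5],
    [-1,0.12,0.14,0.06,0,0,-6.5],
    [-1,0.15,0.18,0.06,0,0,-6.5],
    [-1,0.18,0.22,0.06,0,0,-6.5],
    [-1,0.21,0.26,0.06,0,0,-6.5],
    [-1,0.24,0.3,0.06,0,0,-6.5],
    [-1,0.27,0.34,0.06,0,0,-6.5],
    [-1,0.29,0.38,0.06,0,0,-6.5],
  ],
  squeeze=10,
)

```text
time: 1.1
eef_pos: [0.4718, -0.2684, 0.2653]
tool_rot: [-0.0, 0.997, 0.079, 0.0]
ft_force: [1.0, -0.2, 0.3]
width: 0.0176
finger_force: 0.0
```

Call:
jog_arm(
  motion=[
    [-1,0.01,0.05,0,0,0,0],
    [-1,0.02,0.098,0,0,0,0],
    [-1,0.03,0.147,0,0,0,0],
    [-1,0.04,0.196,0,0,0,0],
    [-1,0.05,0.245,0,0,0,0],
    [-1,0.06,0.294,0,0,0,0],
    [-1,0.07,0.343,0,0,0,0],
    [-1,0.08,0.392,0,0,0,0],
    [-1,0.09,0.44,0,0,0,0],
    [-1,0.102,0.484,0,0,0,0],
  ],
)

```text
time: 2.1
eef_pos: [0.5723, 0.216, 0.2653]
tool_rot: [-0.0, 0.997, 0.079, -0.0]
ft_force: [1.5, -0.5, -0.2]
width: 0.0007
finger_force: 0.0
```

Call:
jog_arm(
  motion=[
    [-1,0,0,0,0,0,0],
    [-1,0,0,0,0,0,0],
    [-1,0,0,0,0,0,0],
  ],
)

```text
time: 2.4
eef_pos: [0.5725, 0.2125, 0.2651]
tool_rot: [0.0, 0.997, 0.078, -0.0]
ft_force: [1.0, 0.3, 0.1]
width: 0.0007
finger_force: 0.0
```

```bash
python3 - <<'E'
from plant import robot, imaging
import cv2,numpy as np
s=robot.read_state(); print(s['time'],s['eef_pos'],s['tool_rot'],s['width'])
w=imaging.grab_frame('wrist'); b=imaging.grab_frame('side');print(imaging.camera_params('wrist'))
cv2.imwrite('pics/w1.png',w[:,:,::-1]);cv2.imwrite('pics/s1.png',b[:,:,::-1])
b=cv2.resize(b[165:285,240:400],None,fx=2.5,fy=2.5,interpolation=cv2.INTER_CUBIC)
w2=cv2.resize(w,(400,250));w2=cv2.copyMakeBorder(w2,0,50,0,0,cv2.BORDER_CONSTANT)
cv2.imwrite('pics/v1.png',np.hstack([b,w2])[:,:,::-1])
E
```

```text
2.4 [0.57249426 0.21246846 0.2651471 ] [ 3.37200721e-04  9.96948400e-01  7.80621959e-02 -2.58556241e-04] 0.0007171682986501294
{'intrinsics': array([[338.50503353,   0.        , 316.69437645],
       [  0.        , 338.50503353, 204.80708667],
       [  0.        ,   0.        ,   1.        ]]), 'k1': -0.002430767729274043, 'R': array([[ 1.55705380e-01, -9.87803462e-01,  3.94200427e-04],
       [-9.47980574e-01, -1.49315990e-01,  2.81136207e-01],
       [-2.77648458e-01, -4.41481143e-02, -9.59667796e-01]]), 't': array([0.11848498, 0.52889264, 0.61864422])}
```

View pics/v1.png

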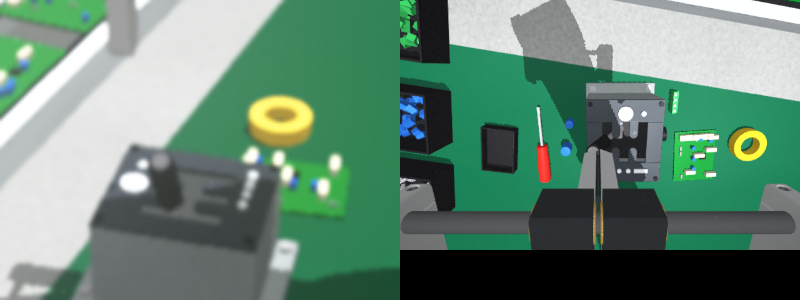

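The wrist view shows the closed fingers over the plate's upper left, on the far side of the handle. The disc is at about (627,114) in the composite. The way down is clear.

Call:
jog_arm(
  motion=[
    [-1,0,0,-0.04,0,0,0],
    [-1,0,0,-0.08,0,0,0],
    [-1,0,0,-0.11,0,0,0],
    [-1,0,0,-0.13,0,0,0],
    [-1,0,0,-0.13,0,0,0],
    [-1,0,0,-0.13,0,0,0],
  ],
)

```text
time: 3.1
eef_pos: [0.5729, 0.213, 0.1362]
tool_rot: [0.0, 0.997, 0.078, 0.0]
ft_force: [-0.2, 0.5, -0.1]
width: 0.0009
finger_force: 0.0
```

```bash
python3 - <<'E'
from plant import robot, imaging
import cv2,numpy as np
s=robot.read_state(); print(s['time'],s['eef_pos'],s['ft_force'])
w=imaging.grab_frame('top'); b=imaging.grab_frame('side')
cv2.imwrite('pics/t2.png',w[:,:,::-1]);cv2.imwrite('pics/s2.png',b[:,:,::-1])
f=lambda i:cv2.resize(i,(400,300),interpolation=cv2.INTER_CUBIC)
cv2.imwrite('pics/v2.png',np.hstack([f(b[195:285,265:385]),f(w[165:255,195:315])])[:,:,::-1])
E
```

```text
3.1 [0.5728708  0.2130081  0.13621699] [-0.18332725  0.4549737  -0.07711597]
```

View pics/v2.png

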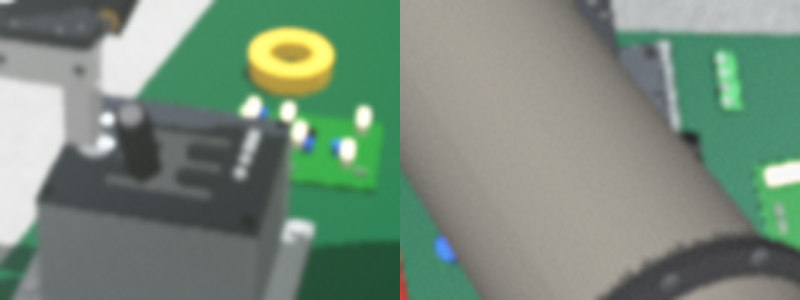

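The side view shows the fingertip at (85,150), clear of the handle at (140,150) on its far side. The arm blocks the top view. Next I push the handle toward −x to bring shift to about 0.

Call:
jog_arm(
  motion=[
    [-1,-0.005,-0.0008,0,0,0,0],
    [-1,-0.009,-0.0014,0,0,0,0],
    [-1,-0.012,-0.0019,0,0,0,0],
    [-1,-0.015,-0.0024,0,0,0,0],
    [-1,-0.018,-0.0029,0,0,0,0],
    [-1,-0.021,-0.0033,0,0,0,0],
    [-1,-0.024,-0.0038,0,0,0,0],
    [-1,-0.024,-0.0038,0,0,0,0],
    [-1,-0.024,-0.0038,0,0,0,0],
  ],
)

```text
time: 4.1
eef_pos: [0.5485, 0.2098, 0.1355]
tool_rot: [-0.0, 0.997, 0.079, 0.0]
ft_force: [1.3, -0.1, 1.7]
width: 0.0004
finger_force: 0.6
```

```bash
cat > look.py <<'E'
from plant import robot, imaging
from h import *
import sys
s=robot.read_state(); print(s['time'],s['eef_pos'],s['ft_force'])
p=np.array(s['eef_pos'])-[.5363,.1604,0];c,q=np.cos(.158),np.sin(.158);print('local',c*p[0]+q*p[1],-q*p[0]+c*p[1])
b=imaging.grab_frame('side');w=imaging.grab_frame('wrist')
S=imaging.camera_params('side')
cv2.imwrite(f'pics/s{sys.argv[1]}.png',b[:,:,::-1]);cv2.imwrite(f'pics/w{sys.argv[1]}.png',w[:,:,::-1])
# candidates for silver tip: grey blobs in the side view; compare with z=tip plane
for B in blobs(b[:,:,::-1],(205,250,285,345),140):
    X=onz(S,B[1:],float(sys.argv[2]))-[.5363,.1604,0]
    print(np.round(B,1),'local mm',np.round(1e3*np.array([c*X[0]+q*X[1],-q*X[0]+c*X[1]]),1))
f=lambda i:cv2.resize(i,(400,300),interpolation=cv2.INTER_CUBIC)
cv2.imwrite(f'pics/v{sys.argv[1]}.png',np.hstack([f(b[195:285,265:385]),f(w[100:280,250:490])])[:,:,::-1])
E
python3 look.py 3 .172
```

```text
4.1 [0.54851235 0.2098046  0.13547446] [ 1.2614454  -0.10938942  1.73054221]
local 0.019833720270247296 0.0468676849758097
[605.8 298.5 222.5] local mm [26.8 31.7]
[ 36.6 340.  226.9] local mm [-63.7  25.5]
[ 33.2 339.5 238.2] local mm [-71.1  66.6]
[  7.8 336.6 246.1] local mm [-70.9  95.1]
```

View pics/v3.png

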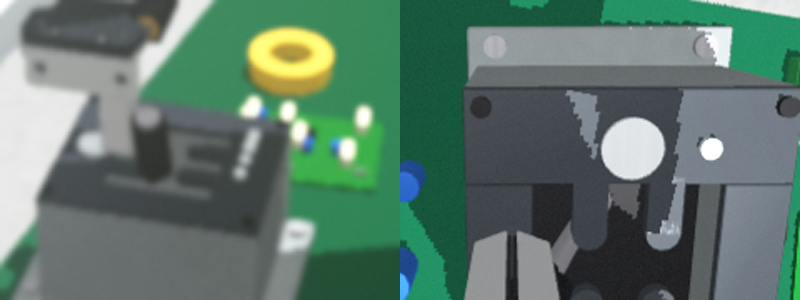

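The side view shows the fingertip against the handle's far face. The tip cap has moved to crop (147,117), which is pixel (309.1,230.1). I'll compute shift from that.

```bash
python3 - <<'E'
from h import *
from plant import imaging
S=imaging.camera_params('side');c,q=np.cos(.158),np.sin(.158)
for n,uv in(('before',(303.6,228.7)),('now',(308.7,229.7))):
    X=onz(S,uv,.171)-[.5363,.1604,0];print(n,1e3*(c*X[0]+q*X[1]),1e3*(-q*X[0]+c*X[1]))
E
```

```text
before 10.336095288181669 50.2414555756622
now -1.117706410772662 51.14801465411884
```

Call:
jog_arm(
  motion=[
    [-1,0.005,0.0008,0,0,0,0],
    [-1,0.0099,0.0016,0,0,0,0],
    [-1,0.0075,0.016,0,0,0,0],
    [-1,0.0052,0.031,0,0,0,0],
    [-1,0.0031,0.0441,0,0,0,0],
    [-1,-0.007,0.0425,0,0,0,0],
    [-1,-0.017,0.0409,0,0,0,0],
    [-1,-0.0266,0.0394,0,0,0,0],
    [-1,-0.0266,0.0394,0,0,0,0],
  ],
)

```text
time: 5.1
eef_pos: [0.5206, 0.2486, 0.1357]
tool_rot: [0.0, 0.997, 0.079, -0.0]
ft_force: [0.5, 0.0, 0.2]
width: 0.0005
finger_force: 0.0
```

Call:
jog_arm(
  motion=[
    [-1,0.0027,-0.008,0,0,0,0],
    [-1,0.0039,-0.015,0,0,0,0],
    [-1,0.005,-0.022,0,0,0,0],
    [-1,0.0061,-0.029,0,0,0,0],
    [-1,0.0073,-0.036,0,0,0,0],
    [-1,0.0084,-0.043,0,0,0,0],
    [-1,0.0095,-0.05,0,0,0,0],
    [-1,0.0105,-0.056,0,0,0,0],
    [-1,0.0113,-0.0606,0,0,0,0],
    [-1,0.0113,-0.0606,0,0,0,0],
  ],
)

```text
time: 6.1
eef_pos: [0.5334, 0.1878, 0.1354]
tool_rot: [0.0, 0.997, 0.078, -0.0]
ft_force: [0.4, 1.6, 0.7]
width: 0.0006
finger_force: 0.5
```

```bash
python3 look.py 4 .177
```

```text
6.1 [0.53335653 0.18775546 0.1353887 ] [0.35334309 1.6431993  0.74346011]
local 0.0013973951455324208 0.027477856493018395
[657.8 300.8 218.6] local mm [24.1 22.9]
[ 36.2 340.1 226.9] local mm [-65.1  32.8]
[  7.1 296.7 230.4] local mm [20.3 68.3]
[ 31.8 339.5 238.2] local mm [-72.3  73.6]
[ 70.1 293.3 237.6] local mm [19.9 94.9]
[  7.5 336.6 246.1] local mm [-72.2 101.7]
```

View pics/v4.png

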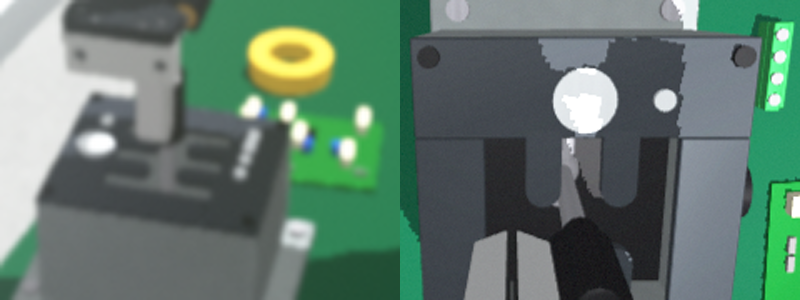

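The side view shows the lever upright beside the fingertip. The wrist view shows the handle touching the finger's right side and the rod lined up close to the disc's lane, so about 3 mm is left. I'll finish that push, back off and go round to the near side.

Call:
jog_arm(
  motion=[
    [-1,0.0002,-0.0015,0,0,0,0],
    [-1,0.0004,-0.0028,0,0,0,0],
    [-1,0.0004,-0.0028,0,0,0,0],
    [-1,-0.001,0.006,0,0,0,0],
    [-1,-0.0024,0.0148,0,0,0,0],
    [-1,-0.014,0.013,0,0,0,0],
    [-1,-0.026,0.011,0,0,0,0],
    [-1,-0.038,0.0091,0,0,0,0],
    [-1,-0.035,-0.012,0,0,0,0],
    [-1,-0.0315,-0.0334,0,0,0,0],
  ],
)

```text
time: 7.2
eef_pos: [0.5005, 0.1548, 0.1357]
tool_rot: [0.0, 0.997, 0.079, 0.0]
ft_force: [0.4, -0.8, -0.6]
width: 0.0006
finger_force: 0.0
```

Call:
jog_arm(
  motion=[
    [-1,0,0,0,0,0,0],
  ],
)

```text
time: 7.3
eef_pos: [0.5013, 0.152, 0.1355]
tool_rot: [0.001, 0.997, 0.077, -0.0]
ft_force: [-0.9, 0.1, -0.6]
width: 0.0004
finger_force: 0.0
```

```bash
python3 look.py 5 .177
```

```text
7.3 [0.50128549 0.15199414 0.13547817] [-0.86192429  0.06538607 -0.63077103]
local -0.03590097240865378 -0.002791851259902575
[891.2 308.7 214.6] local mm [11.6  2.9]
[ 35.8 340.1 226.9] local mm [-65.   32.7]
[ 95.6 293.8 235.5] local mm [21.  87.7]
[ 33.9 339.6 237.9] local mm [-72.2  72.2]
[  7.1 336.6 246.2] local mm [-72.2 101.8]
```

View pics/v5.png

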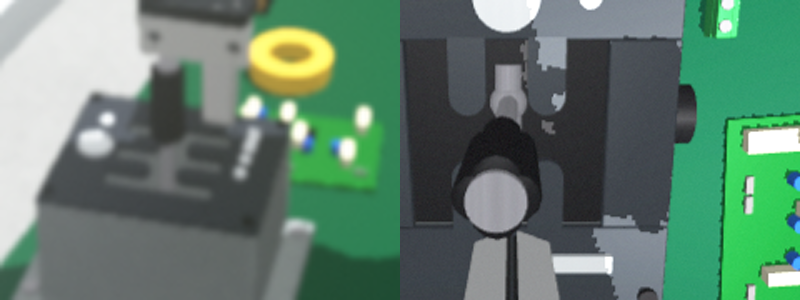

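The wrist view shows the lever upright in the middle lane, with the cap at (497,200) and the fingertip behind it, slightly to the right. The disc is straight ahead at (507,10). I push +x with a 3 mm lateral correction.

Call:
jog_arm(
  motion=[
    [-1,0.0055,0.0039,0,0,0,0],
    [-1,0.0114,0.0049,0,0,0,0],
    [-1,0.0173,0.0058,0,0,0,0],
    [-1,0.0232,0.0067,0,0,0,0],
    [-1,0.0292,0.0077,0,0,0,0],
    [-1,0.0351,0.0086,0,0,0,0],
    [-1,0.041,0.0096,0,0,0,0],
    [-1,0.0469,0.0105,0,0,0,0],
    [-1,0.0509,0.0111,0,0,0,0],
    [-1,0.0509,0.0111,0,0,0,0],
  ],
)

```text
time: 8.4
eef_pos: [0.5532, 0.1663, 0.1354]
tool_rot: [-0.0, 0.997, 0.078, 0.0]
ft_force: [-0.7, 0.5, -0.3]
width: 0.0003
finger_force: 0.5
```

```bash
python3 look.py 6 .169
```

```text
8.4 [0.55316711 0.16629594 0.13538913] [-0.65811705  0.48342151 -0.26895058]
local 0.01758469751732905 0.0031685665797762186
[528.5 299.3 214.8] local mm [34.9 -2.9]
[ 34.4 340.1 226.8] local mm [-62.8  20.7]
[ 30.7 339.5 238.4] local mm [-70.3  63. ]
[ 57.4 292.8 237.7] local mm [24.2 85. ]
[  7.2 336.6 246.2] local mm [-70.1  91.1]
```

View pics/v6.png

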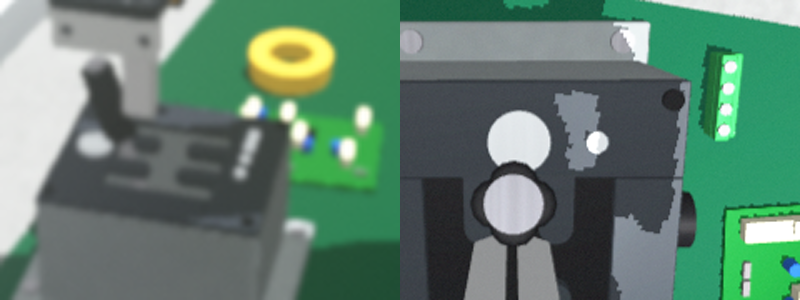

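The lever leans into the disc's slot and is nearly home. I creep forward in 1 mm steps, watching the force.

Call:
jog_arm(
  motion=[
    [-1,0.001,0.0002,0,0,0,0],
    [-1,0.002,0.0003,0,0,0,0],
    [-1,0.003,0.0005,0,0,0,0],
    [-1,0.003,0.0005,0,0,0,0],
  ],
)

```text
time: 8.9
eef_pos: [0.5556, 0.1668, 0.1354]
tool_rot: [-0.0, 0.997, 0.079, -0.0]
ft_force: [-2.2, -0.9, -0.3]
width: 0.0009
finger_force: 0.8
```

Call:
jog_arm(
  motion=[
    [-1,0.001,0.0002,0,0,0,0],
    [-1,0.002,0.0003,0,0,0,0],
    [-1,0.002,0.0003,0,0,0,0],
  ],
)

```text
time: 9.2
eef_pos: [0.5574, 0.1671, 0.1353]
tool_rot: [0.0, 0.997, 0.079, -0.0]
ft_force: [-2.5, -0.7, -0.8]
width: 0.0004
finger_force: 1.6
```

Call:
jog_arm(
  motion=[
    [-1,0.001,0.0002,0,0,0,0],
    [-1,0.002,0.0003,0,0,0,0],
    [-1,0.002,0.0003,0,0,0,0],
  ],
)

```text
time: 9.5
eef_pos: [0.5593, 0.1673, 0.1352]
tool_rot: [0.0, 0.997, 0.079, -0.0]
ft_force: [-5.5, -1.2, -1.0]
width: 0.0003
finger_force: 2.4
```

Call:
jog_arm(
  motion=[
    [-1,0.001,0.0002,0,0,0,0],
    [-1,0.0015,0.0002,0,0,0,0],
    [-1,0.0015,0.0002,0,0,0,0],
  ],
)

```text
time: 9.8
eef_pos: [0.5605, 0.1675, 0.1351]
tool_rot: [0.0, 0.997, 0.079, -0.001]
ft_force: [-6.2, -1.6, -1.7]
width: 0.0004
finger_force: 2.9
```

```bash
cat > cap.py <<'E'
from plant import robot, imaging
from h import *
import sys
C=imaging.camera_params('wrist');s=robot.read_state();w=imaging.grab_frame('wrist')
print(s['time'],s['eef_pos'],s['ft_force'])
cv2.imwrite(f'pics/cap{sys.argv[1]}.png',w[:,:,::-1])
g=cv2.GaussianBlur(cv2.cvtColor(w[150:260,270:370],cv2.COLOR_RGB2GRAY),(3,3),0)
H=cv2.HoughCircles(g,cv2.HOUGH_GRADIENT_ALT,1,15,param1=150,param2=.7,minRadius=9,maxRadius=26)
c,q=np.cos(.158),np.sin(.158)
for h in ([] if H is None else H[0]):
    uv=h[:2]+[270,150]
    f=lambda th:(lambda X:[c*X[0]+q*X[1]-.1669*np.sin(th),-q*X[0]+c*X[1]])(onz(C,uv,.012+.1669*np.cos(th))-[.5363,.1604,0])
    t=least_squares(lambda t:f(t[0])[0],[.3]).x[0]
    print('px',uv,'r',h[2],'shift',round(t,3),'y',round(f(t)[1],4),'at z=.105:',onz(C,uv,.105))
E
python3 cap.py a
```

```text
9.8 [0.56052579 0.16747763 0.13509941] [-6.19411454 -1.62782162 -1.70520083]
px [318. 230.] r 20.73134 shift 0.327 y 0.0008 at z=.105: [0.56492019 0.16545671 0.105     ]
px [321. 197.] r 18.901924 shift 0.417 y -0.0006 at z=.105: [0.58746694 0.16713337 0.105     ]
```

The disc re-measures where the top view put it, and the lever reads shift ≈ 0.33, which is home. One more small press will confirm the stop.

Call:
jog_arm(
  motion=[
    [-1,0.001,0.0002,0,0,0,0],
    [-1,0.003,0.0005,0,0,0,0],
    [-1,0.003,0.0005,0,0,0,0],
  ],
)

```text
time: 10.15
eef_pos: [0.5631, 0.1678, 0.1348]
tool_rot: [0.0, 0.997, 0.079, -0.001]
ft_force: [-8.2, -1.7, -1.8]
width: 0.0006
finger_force: 4.1
```

```bash
python3 cap.py b
```

```text
10.15 [0.56307775 0.1678435  0.13482917] [-8.21597329 -1.72796143 -1.75667348]
px [317. 233.] r 20.408688 shift 0.334 y 0.0012 at z=.105: [0.56537733 0.16615589 0.105     ]
px [321. 201.] r 18.85628 shift 0.422 y -0.0006 at z=.105: [0.58746852 0.16708664 0.105     ]
```

The force rises to 8 N while the lever stays put, so it is on the stop. I back straight off, then go up.

Call:
jog_arm(
  motion=[
    [-1,-0.01,-0.0016,0,0,0,0],
    [-1,-0.025,-0.004,0,0,0,0],
    [-1,-0.04,-0.0063,0,0,0,0],
    [-1,-0.04,-0.0063,0.03,0,0,0],
    [-1,-0.05,-0.008,0.07,0,0,0],
    [-1,-0.05,-0.008,0.1,0,0,0],
    [-1,-0.05,-0.008,0.1,0,0,0],
    [-1,-0.05,-0.008,0.1,0,0,0],
  ],
)

```text
time: 11.0
eef_pos: [0.5147, 0.1602, 0.2363]
tool_rot: [-0.0, 0.997, 0.078, 0.001]
ft_force: [-0.3, 0.0, -1.1]
width: 0.0004
finger_force: 0.0
```

```bash
sed -i 's/150:260,270:370/60:260,230:410/; s/\[270,150\]/[230,60]/; s/minRadius=9/minRadius=6/' cap.py; python3 cap.py c
```

```text
11.0 [0.51467311 0.16023534 0.2362521 ] [-0.3435661   0.01404239 -1.11406922]
px [317. 118.] r 14.504242 shift 0.325 y 0.0013 at z=.105: [0.58666988 0.16965412 0.105     ]
```

That circle could be the cap or the disc, since they line up from this viewpoint. I'll back away further and check from another angle.

Call:
jog_arm(
  motion=[
    [-1,-0.01,-0.03,0.03,0,0,0],
    [-1,-0.02,-0.06,0.05,0,0,0],
    [-1,-0.03,-0.1,0.05,0,0,0],
    [-1,-0.03,-0.14,0.05,0,0,0],
    [-1,-0.03,-0.18,0.05,0,0,0],
    [-1,-0.03,-0.18,0.05,0,0,0],
    [-1,-0.03,-0.18,0.05,0,0,0],
  ],
)

```text
time: 11.75
eef_pos: [0.4838, -0.0204, 0.2845]
tool_rot: [-0.0, 0.997, 0.078, -0.001]
ft_force: [-0.2, 0.9, -0.3]
width: 0.0012
finger_force: 0.0
```

```bash
python3 - <<'E'
from plant import robot, imaging
from h import *
s=robot.read_state();C=imaging.camera_params('wrist');w=imaging.grab_frame('wrist');b=imaging.grab_frame('side');t=imaging.grab_frame('top')
print(s['time'],s['eef_pos'],s['ft_force'])
for n,i in(('w',w),('s',b),('t',t)): cv2.imwrite(f'pics/{n}8.png',i[:,:,::-1])
c,q=np.cos(.158),np.sin(.158)
def proj(p,X):
    x=np.array(p['R'])@X+p['t'];u=x[:2]/x[2];u=u*(1+p['k1']*(u@u));K=p['intrinsics'];return K[:2,:2]@u+K[:2,2]
loc=lambda x,y,z:np.array([.5363+c*x-q*y,.1604+q*x+c*y,z])
for n,i,thr in(('wrist',w,150),('side',b,130),('top',t,130)):
    p=imaging.camera_params(n)
    e=proj(p,loc(.167*np.sin(.32),0,.012+.167*np.cos(.32)));d=proj(p,loc(.052,0,.105));e0=proj(p,loc(.167*np.sin(.26),0,.012+.167*np.cos(.26)))
    print(n,'cap home',e,'cap at .26',e0,'disc',d)
    x,y=map(int,(e+d)/2);R=60 if n=='wrist' else 20
    if R<x<640-R and R<y<400-R:
        for B in blobs(i,(y-R,y+R,x-R,x+R),thr): print('  ',np.round(B,1))
E
```

```text
11.75 [ 0.48384112 -0.02035222  0.28447604] [-0.16016102  0.89528943 -0.31239904]
wrist cap home [102.21604523  40.22276388] cap at .26 [102.13706739  52.81913882] disc [143.01383331  53.16228513]
side cap home [291.26950733 213.84217036] cap at .26 [295.38824941 213.34433815] disc [292.09334587 237.83739472]
   [993.3 286.  219.6]
   [ 65.1 292.4 237.3]
top cap home [243.73070355 184.17606572] cap at .26 [244.09340045 188.0190069 ] disc [246.62910412 189.69516377]
   [275.8 242.6 169.1]
   [ 37.1 242.6 184. ]
   [ 29.9 250.5 188.7]
   [  9.4 259.  188.1]
   [  4.4 248.8 203.4]
```

The top view puts the cap at row 184.0, against 184.2 predicted for fully home (188 would mean shift 0.26). The lever is home and the arm is clear of everything.

```bash
python3 -c "
from plant import robot
print(robot.hand_in())"
```

```text
the job is handed in; nothing more can be done
None
```

The lever is fully home in the disc-marked slot (far end of the middle lane), pushed only with closed fingertips; the arm is backed clear, and I handed the job in at about 12 s.

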